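Tip a used battery into the lever-operated collector

ROBOT

A 6-joint arm with a two-finger parallel gripper is mounted at the origin on a cart in front of the work surface, level with it; the furniture and walls round the work are solid. World frame = base frame: x ahead of the robot, y to its left, z up, the work surface at z = 0. Lengths are in m, angles in rad, forces in N, time in s.
With the tool pointing down it reaches from about 0.3 to 1 m from the base axis. Payload 5.1 kg.
Tool frame: the origin (TCP) lies where the fingers leave the gripper's body, on its centre line; the fingertips stand 78 mm ahead of it and the grasp point (between the pads) lies 59 mm ahead of it; z points along the fingers, y is the line along which they close (so a half turn about z gives the same grasp; the last joint's range is limited). The gripper opens to 95 mm and grips with 3 to 60 N. Pads are 20 mm wide; open, the fingers measure 119 mm over their backs; the gripper's body (75 mm by 180 mm) begins 59 mm behind the grasp point.
Start: joints at [-1.299, 0.124, 1.65, -0, 1.367, -0.083], TCP at [0.226, -0.61, 0.292] pointing down, gripper open.
Joint ranges: [-2.61, 2.61], [-1.02, 2.33], [0.03, 2.71], [-1.35, 4.49], [0.32, 2.68], [-2.91, 2.91]. Speed limits (rad/s): [2.57, 2.57, 3.14, 3.14, 3.14, 3.14].

INTERFACE

Orientations are given as a unit quaternion [w, x, y, z].
In Python, from workcell import robot, eoat, solver, telemetry, capture, camera_params, close_job gives the robot as it stands. Calls block until the motion is done:
- robot.movep(position, orientation): joint-space move of the TCP to a pose.
- robot.servo_line(position, rotation=None, vel=0.15, max_force=None): straight line of the TCP; rotation=None keeps the orientation; vel is the mean speed in m/s. With max_force (N) it stops when the force on the tool has changed by that much, and returns True; else False.
- robot.move_joints(angles): joint-space move.
- eoat.gripper_to(opening, force=None): finger opening in m; force is the grip in N (None keeps the last); returns when the fingers have stopped.
- robot.wait(seconds).
- solver.inverse_kinematics(position, orientation): joint angles nearest the present ones, or None.
- telemetry.sense(): the state.
- capture(name): name is "scene" or "top" or "wrist"; returns (picture, depth): 400x640x3 uint8, blue, green, red; 400x640 float32, m along the optical axis (not along the pixel's ray), 0 where there is no reading.
- camera_params(name): a dict with "camera_matrix" (3x3 intrinsics, pixels), "k1" (the pictures are not rectified: a ray, as slopes to the right and down, at radius r is drawn at 1 + k1 r^2 times it, then the intrinsics apply), "rvec" (rotation vector, rad) and "tvec" (3), from world to camera coordinates, as OpenCV has them; the wrist camera has in their place "T_tool_cam" (4x4, takes a point from camera to tool coordinates, whose origin is the TCP and whose axes are the flange's). Camera axes: x right, y down, z forward; pixel columns grow to the right and rows downward; lengths in m; the calibration is good to about 2 mm. A picture is of the moment at which its call begins: read the wrist's pose just before it. camera_params takes no time and is no camera call.
A pose or a line that the arm cannot do raises robot.IKError and nothing moves.
- close_job(): hands the job in; it is judged then, once.
The state is a dict: "t": time; "joint_pos": joint angles; "qvel": joint speeds; "joint_efforts": joint torques, N m; "tcp_pos": TCP position; "ee_rot": TCP orientation; "wrist_force": force on the tool from outside, world axes, zero at the start; "ft_torque": the same for the moment, N m; "opening": finger opening in m; "finger_force": force on a finger pad.
Only numpy, scipy, OpenCV 4.12 (cv2) and the standard library are available. Lean on these libraries where they do the work, as an engineer would, in place of code of your own. Each camera call takes 0.05 s, during which the arm holds its last target. There are 200 camera calls.

TASK

Push the used red-and-white battery off the loading ledge of the green collector so that it rolls down the chute against the closed yellow hood, then press the red lever pad all the way down so the hood opens fully and the battery drops in, and keep it there for a moment. Ease the lever up slowly, taking two seconds or more, so that the hood closes without slamming, and then leave it. Use only the fingertips: do not pick the battery up, do not touch the hood itself, and leave the vials and cartons undisturbed.

Things in the scene. Friction and masses are not known exactly. Their poses are not given: they have to be found in the camera images.
- collector: Fixed green used-battery collector, 196 (x) x 90 (y) x 151 mm high (164 mm with the shut yellow hood), on the worktop. Origin under the middle of its footprint, at worktop height; z up; its front faces its own -x (roughly to the robot), +x its rear. On top, in front, a 60 mm wide channel (y -30 to 30 mm) between cheeks 151 mm high, x -101 to -17 mm.
- ledge (a point): Middle of the loading ledge in the channel, at collector x -76, y 0, z 134.5 mm (axes as the collector). The ledge leans back slightly to a front lip (x -101 to -96 mm, top at z 136.5 mm). Above the lip and in front of it all is open for a finger to come in behind the battery.
- crest (a point): Middle of the crest where the ledge ends and the chute begins, at collector x -55, y 0, z 136 mm. From here the chute slopes down 20 degrees towards +x, under the hood. The shut hood's front plate stands across the channel at x -12 mm and stops the battery there, its middle at x about -27, z 140 mm.
- bin_floor (a point): Middle of the bin's padded floor, under the hood, at collector x 48, y 0, z 15 mm. The bin reaches from x 10 to 87 mm and y -41 to 41 mm; its only way in is by the chute once the hood is open.
- cell: Used battery, red with a white end: cylinder 26 mm diameter, 50 mm long, about 65 g, loose, smooth; origin at its middle, y along it (x and z turn as it rolls). At the start it lies across the channel, on the ledge against the lip, at collector x -83, z 147 mm. Pushed over the crest towards +x it rolls down by itself; when the hood opens it rolls on and drops in.
- lever_pad (a point): Centre of the top face of the red pad, 44 (x) x 36 (y) mm, at the front end of the steel lever on the collector's right (-y) side. At rest level, at collector x -170, y -75.5, z 117 mm. Lever pivot at collector x -20, z 108 mm: over the full stroke the pad goes down 41 mm and about 8 mm to the rear. About 5 to 7 N raises the hood; a hard stop ends the stroke.
- lever (a joint): Lever angle: 0 at rest (up), 0.28 rad with the pad fully down (stop). Linked rigidly to the hood: hood angle = 2.86 x lever angle. It has no catch: the hood's weight and spring push the lever back up.
- hood (a joint): Angle of the yellow hood (lid, 0.45 kg, with a weak closing spring, 98 mm wide, top at z 164 mm when shut), hinged at the rear: 0 shut, 0.8 rad fully open. If the lever is let go, it falls and slams at 3 rad/s or more; shut gently it stays below 1.5 rad/s over the last 0.3 rad.
- vial_blue: Bystander: vial with blue cap, 28 mm diameter, 61 mm high, origin under its middle, z its axis.
- vial_white: Bystander: vial with white cap, 36 mm diameter, 56 mm high, origin under its middle, z its axis.
- carton_blue: Bystander: light blue carton 50 x 32 x 82 mm, origin under its middle, z up.
- carton_orange: Bystander: white and orange carton 60 x 30 x 78 mm, origin under its middle, z up.
Not all that is in view belongs to the job. Several things have the shape of the cell; the one meant has the colours described above.

How it is judged:
On the way, in this order (a step that is already met when the one before it is completed fails the run):
1. the battery lies in the chute against the shut hood (x of cell in the frame of collector between -0.04 and 0 m and z of cell in the frame of collector above 0.11 m and value of joint hood below 0.05 rad), for 0.2 s.
2. the lever is pressed by the fingers, the hood fully open (over 0.72 rad) and the battery in the bin (value of joint hood above 0.72 rad and contact force between the fingers and lever above 0.5 N and x of cell in the frame of collector above 0.008 m and z of cell in the frame of collector below 0.06 m), for 0.2 s.
At the end, for the whole second after the job is handed in: the battery is in the bin under the hood (its middle below 60 mm above the worktop, inside the walls), the hood shut within 0.03 rad and the lever up within 0.015 rad (value of joint hood below 0.03 rad and value of joint lever below 0.015 rad and x of cell in the frame of collector between 0.008 and 0.09 m and y of cell in the frame of collector between -0.043 and 0.043 m and z of cell in the frame of collector below 0.06 m); the robot touches nothing.
It fails at once if the hood slams: faster than 1.5 rad/s over its last 0.3 rad (value of joint hood below 0.3 rad and velocity of joint hood below -1.5 rad/s).
It fails at once if the robot touches the hood itself (contact force between any of the fingers, the arm and hood above 0.5 N).
It fails at once if the battery is lifted (its middle over 165 mm above the worktop) (z of cell in the frame of collector above 0.165 m).
It fails at once if the battery falls outside the collector (z of cell in the frame of collector below 0.12 m and (x of cell in the frame of collector below -0.1 m or x of cell in the frame of collector above 0.1 m or y of cell in the frame of collector below -0.05 m or y of cell in the frame of collector above 0.05 m)).
It fails at once if a vial or carton is moved over 20 mm or tipped (distance of any of vial_blue, vial_white, carton_blue, carton_orange from where it was at the start of the episode above 0.02 m or angle between any of vial_blue, vial_white, carton_blue, carton_orange's own z axis and vertical above 0.3 rad).
It also fails if it takes over 51 s, if anything falls off the work surface, if the arm or the gripper's body presses on something with over 40 N, if the wrist force passes 120 N, or if a joint passes its speed limit or range.

## Working session

There is one attempt and no reset: what is moved stays moved. The work goes in short steps, each a Python script; the robot and the scene stay as the last script left them, time stands still between calls to the robot, and variables do not carry over. Pictures are saved under pics/ and viewed, at most 10 in all, crops included, and the job is handed in when it is done.

```bash
mkdir -p pics
cat > h.py <<'E'
import numpy as np, cv2
from workcell import *
def cloud(name, depth):
    p=camera_params(name); K=np.array(p["camera_matrix"],float); k1=p["k1"]
    v,u=np.mgrid[0:400,0:640]
    d=np.array([k1,0,0,0,0.])
    n=cv2.undistortPoints(np.stack([u,v],-1).reshape(-1,1,2).astype(float),K,d).reshape(400,640,2)
    c=np.dstack([n*depth[...,None],depth])
    if "rvec" in p:
        R=cv2.Rodrigues(np.array(p["rvec"],float))[0]; t=np.array(p["tvec"],float).ravel()
        return (c-t)@R
    return c
E
python3 - <<'E'
from h import *
for n in("scene","top"):
    im,d=capture(n); cv2.imwrite(f"pics/{n}0.png",im); np.savez(f"{n}0.npz",im=im,d=d,P=cloud(n,d))
    print(n,camera_params(n))
print(telemetry.sense())
E
```

```text
scene {'camera_matrix': array([[449.08688443,   0.        , 319.89309466],
       [  0.        , 449.08688443, 198.69358381],
       [  0.        ,   0.        ,   1.        ]]), 'k1': -0.043971894920586285, 'rvec': array([ 2.27232471, -0.67572694,  0.2933078 ]), 'tvec': array([-0.51507016,  0.3208258 ,  0.68837294])}
top {'camera_matrix': array([[407.57884165,   0.        , 319.32256713],
       [  0.        , 407.57884165, 206.7262665 ],
       [  0.        ,   0.        ,   1.        ]]), 'k1': -0.04086382331086511, 'rvec': array([ 2.10989896, -2.15847357,  0.17577618]), 'tvec': array([0.03363114, 0.63552895, 0.89088351])}
{'t': 0.1, 'joint_pos': array([-1.29859798e+00,  1.24441151e-01,  1.65154178e+00, -8.40902738e-06,
        1.36747195e+00, -8.26302405e-02]), 'qvel': array([ 0.00079761, -0.00084623, -0.00295058,  0.00021025,  0.00080462,
       -0.00058104]), 'joint_efforts': array([ 1.15975243e-03, -4.18881512e+01, -3.61096501e+01,  7.77329458e-02,
        4.61359578e-02, -6.65046582e-05]), 'tcp_pos': array([ 0.22566524, -0.60910847,  0.29110644]), 'ee_rot': array([-9.26543141e-04,  9.84302744e-01,  1.76485812e-01, -9.22211365e-05]), 'wrist_force': array([0.09498765, 0.05036176, 0.9756539 ]), 'ft_torque': array([-0.02259019,  0.01643794, -0.00421876]), 'finger_force': 0.0, 'opening': 0.0954371756850819}
```

View pics/scene0.png

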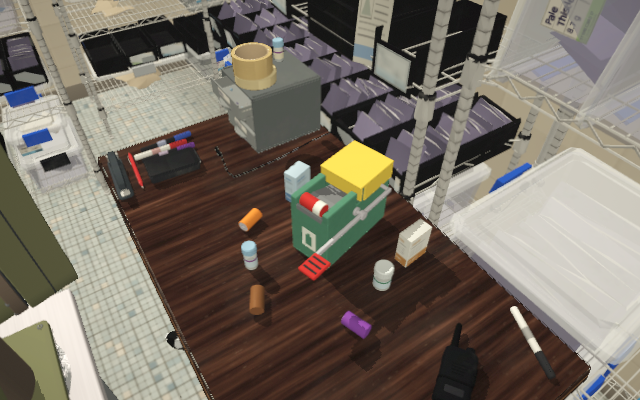

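View pics/top0.png

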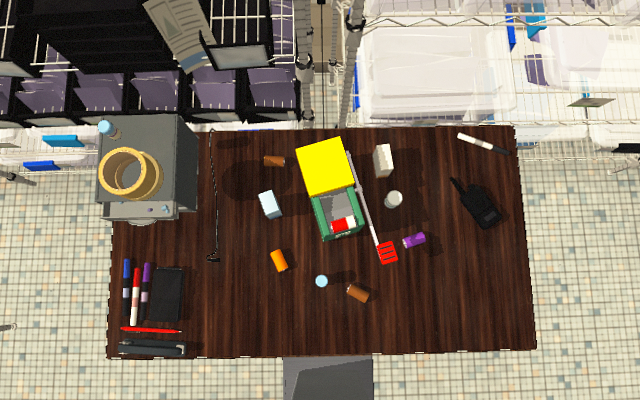

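Scene view: the red-and-white cell lies on the ledge at (313,204), or top (342,224). Things that could be taken for it, by top pixel: orange (279,260), brown (357,292), brown (274,161), purple (414,240). All of them are on the table and the wrong colour. The lever pad is at top (387,253) and the hood at (325,167). Next I measure these and make one close crop.

Run:
```python
from h import *
crops=[]
for n,(u0,u1,v0,v1) in {"top":(290,410,130,280),"scene":(280,405,130,290)}.items():
    f=np.load(f"{n}0.npz"); im,P,d=f["im"],f["P"],f["d"]
    hsv=cv2.cvtColor(im,cv2.COLOR_BGR2HSV); H,S,V=[hsv[...,i].astype(int) for i in range(3)]
    roi=np.zeros(d.shape,bool); roi[v0:v1,u0:u1]=1; roi&=d>0
    Z=P[...,2]
    def rep(name,m):
        p=P[m]; 
        if len(p)<5: print(n,name,len(p));return
        r=cv2.minAreaRect((p[:,:2]*1000).astype(np.float32)); print(n,name,len(p),"med",np.median(p,0).round(4),"rect",np.round(r[0],1),np.round(r[1],1),round(r[2],1),"z",p[:,2].min().round(3),p[:,2].max().round(3))
    red=((H<8)|(H>172))&(S>150)&(V>90)&roi
    rep("pad",red&(Z>.1)&(Z<.128)&(P[...,0]<.62) )
    rep("redcell",red&(Z>.14)&(Z<.17))
    rep("hood",(abs(H-28)<6)&(S>150)&roi&(Z>.155)&(Z<.175))
    rep("green cheek top",(abs(H-75)<20)&(S>60)&roi&(Z>.145)&(Z<.157))
    rep("white end",(S<60)&(V>150)&roi&(Z>.14)&(Z<.168))
    c=cv2.resize(im[v0:v1,u0:u1],None,fx=3,fy=3,interpolation=cv2.INTER_CUBIC); crops.append(cv2.copyMakeBorder(c,0,480-c.shape[0],0,5,0))
cv2.imwrite("pics/crop.png",np.hstack(crops))
```

```text
top pad 313 med [ 0.5249 -0.1215  0.1161] rect [ 525.  -122.5] [44.1 35.5] 15.7 z 0.106 0.12
top redcell 178 med [ 0.5801 -0.0204  0.1568] rect [581.4 -20.7] [24.1 31.1] 15.3 z 0.147 0.162
top hood 2278 med [0.7042 0.0064 0.1632] rect [705.4   6.4] [105.6  97.2] 15.8 z 0.158 0.168
top green cheek top 551 med [ 0.6111 -0.0413  0.15  ] rect [611.5 -19.9] [83.4 89.1] 15.3 z 0.145 0.154
top white end 95 med [ 0.5871 -0.0445  0.1565] rect [584.3 -27.5] [25.8 50. ] 13.8 z 0.146 0.162
scene pad 418 med [ 0.5209 -0.1238  0.1177] rect [ 523.6 -121.7] [44.5 36.6] 14.1 z 0.112 0.121
scene redcell 253 med [ 0.5764 -0.0243  0.1564] rect [581.8 -30.4] [24.2 54. ] 20.3 z 0.141 0.163
scene hood 2028 med [0.6994 0.0017 0.1649] rect [704.5   6.7] [107.   98.7] 15.2 z 0.155 0.168
scene green cheek top 595 med [ 0.6086 -0.0457  0.1515] rect [609.  -19.5] [82.5 89.7] 15.9 z 0.145 0.155
scene white end 125 med [ 0.5812 -0.0445  0.1571] rect [591.8 -16.5] [49.8 77.8] 14.4 z 0.143 0.162
```

View pics/crop.png

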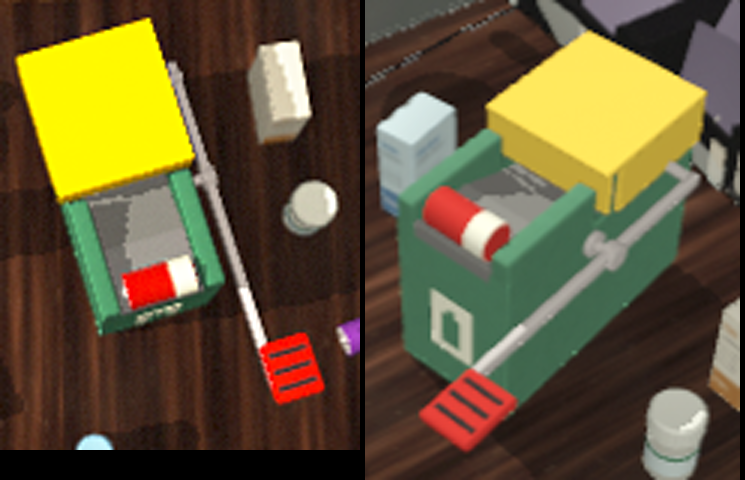

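The crop confirms the choice: red with a white end, lying against the lip. The sizes match what was given (pad 44x36, hood 98 wide, cheeks 84x90). The collector frame is yaw 15.5°, origin about (0.6675, -0.004), and the pad and cheeks agree on it to about 1 mm. Now I push.

```bash
cat >> h.py <<'E'
YAW=np.deg2rad(15.5); O=np.array([.6675,-.004])
q=np.array([0,np.cos(YAW/2),np.sin(YAW/2),0])
def tip(x,y,z):  # collector coords (mm) of fingertip -> TCP
    x,y=x/1e3,y/1e3; c,s=np.cos(YAW),np.sin(YAW)
    return np.array([O[0]+c*x-s*y,O[1]+s*x+c*y,z/1e3+.078])
def col(p):
    c,s=np.cos(YAW),np.sin(YAW); d=np.array(p[:2])-O
    return np.round(1e3*np.array([c*d[0]+s*d[1],-s*d[0]+c*d[1],p[2]-.078]),1)
E
python3 - <<'E'
from h import *
eoat.gripper_to(0.0,10)
robot.movep(tip(-122,0,200),q)
robot.servo_line(tip(-122,0,142),vel=.08)
s=telemetry.sense(); print(s['t'],col(s['tcp_pos']),s['opening'],s['wrist_force'])
print(robot.servo_line(tip(-71,0,143),vel=.03,max_force=12))
s=telemetry.sense(); print(s['t'],col(s['tcp_pos']),s['wrist_force'])
robot.wait(.5)
im,d=capture("scene"); cv2.imwrite("pics/s1.png",cv2.resize(im[120:300,240:440],None,fx=3,fy=3))
E
```

```text
4.825 [-1.217e+02 -1.000e-01  1.425e+02] 0.0004949111532958632 [-0.68193647 -0.73285799  0.01031972]
False
6.675 [-71.1  -0.  143. ] [-0.3420621  -0.40867222 -0.59908887]
```

View pics/s1.png

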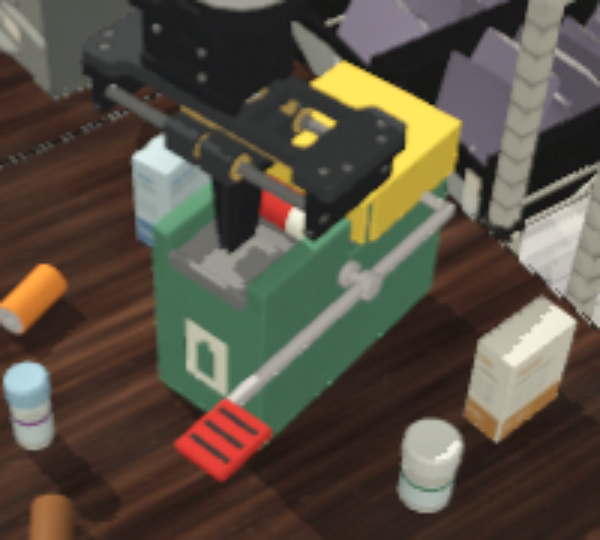

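The crop shows the cell (285,212) beyond the finger, apparently against the hood. I'll back out, check it from above, and go over the pad.

Run:
```python
from h import *
robot.servo_line(tip(-122,0,150),vel=.1)
robot.servo_line(tip(-170,-75.5,160),vel=.12)
im,d=capture("top"); P=cloud("top",d)
hsv=cv2.cvtColor(im,cv2.COLOR_BGR2HSV)
roi=np.zeros(d.shape,bool); roi[150:280,290:420]=1
m=((hsv[...,0]<8)|(hsv[...,0]>172))&(hsv[...,1]>150)&(hsv[...,2]>80)&roi&(P[...,2]>.135)&(P[...,2]<.17)
p=P[m]; c=np.array([col(x+[0,0,.078]) for x in p]); print(len(c), c.min(0),c.max(0),np.median(c,0))
cv2.imwrite("pics/t1.png",cv2.resize(im[130:280,280:430],None,fx=4,fy=4))
s=telemetry.sense(); print(s['t'],col(s['tcp_pos']),s['wrist_force'])
```

```text
170 [-37.   -9.2 137. ] [-13.6  22.6 152.8] [-26.9   7.2 148.1]
8.8417 [-169.8  -75.1  159.8] [-0.2128276   0.39881406  0.18434311]
```

View pics/t1.png

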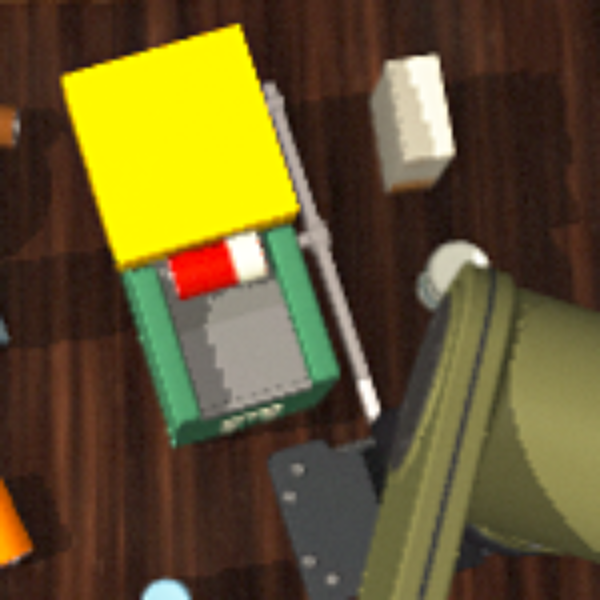

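The cell lies against the hood at collector x of about -27 (picture (215,265)), as required. Now the lever.

Run:
```python
from h import *
def st(l):
    s=telemetry.sense(); print(l,s['t'],col(s['tcp_pos']),s['wrist_force'].round(1))
robot.servo_line(tip(-172,-75.5,121),vel=.06); st("above")
print(robot.servo_line(tip(-163.5,-75.5,70),vel=.02,max_force=22)); st("down")
robot.wait(1.0); st("hold")
im,d=capture("scene"); cv2.imwrite("pics/s2.png",cv2.resize(im[100:300,220:440],None,fx=3,fy=3))
```

```text
above 9.6417 [-171.8  -75.6  121.2] [ 0.5  0.  -0.1]
True
down 11.6667 [-165.7  -76.1   77.7] [-3.6  0.8  7.1]
hold 12.6667 [-165.7  -76.    77.7] [-4.  -0.1  6.8]
```

View pics/s2.png

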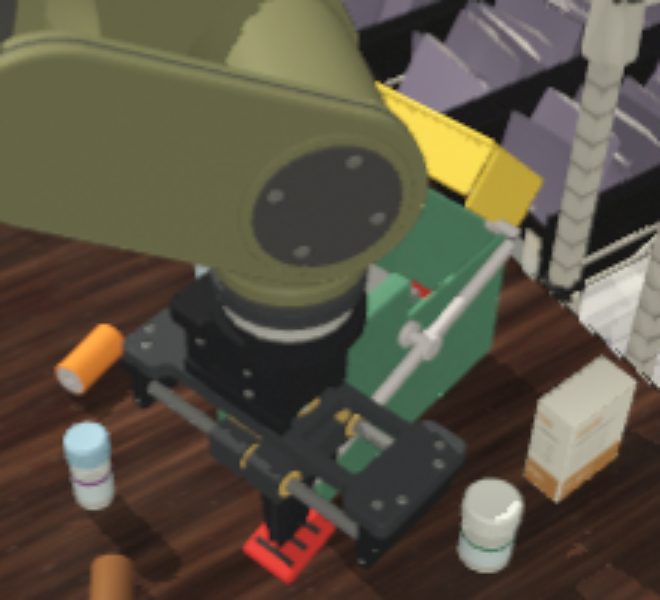

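The hood is open and the pad is down. There is red at crop (420,290), probably the cell, so I check its height before easing up.

Run:
```python
from h import *
for n,(a,b,c_,e) in {"scene":(170,215,345,380),"top":(130,235,290,365)}.items():
    im,d=capture(n); P=cloud(n,d); hsv=cv2.cvtColor(im,cv2.COLOR_BGR2HSV)
    roi=np.zeros(d.shape,bool); roi[a:b,c_:e]=1
    m=((hsv[...,0]<8)|(hsv[...,0]>172))&(hsv[...,1]>130)&(hsv[...,2]>40)&roi&(d>0)
    c=np.array([col(x+[0,0,.078]) for x in P[m]]); print(n,len(c), *( (c.min(0),c.max(0),np.median(c,0)) if len(c) else ()))
s=telemetry.sense(); print(s['t'],s['wrist_force'])
```

```text
scene 13 [71.8  6.3 36.3] [81.9 21.2 42.4] [77.  10.8 38.8]
top 556 [-110.9 -136.    -6. ] [188.8 114.3  32.5] [61.75 49.95 -1.  ]
12.8167 [-3.02116677  0.09292171  7.0918532 ]
```

The cell lies on the bin floor (x about 75, top at z about 40, against an expected 41). I ease the lever up.

Run:
```python
from h import *
def st(l):
    s=telemetry.sense(); print(l,s['t'],col(s['tcp_pos']),s['wrist_force'].round(1))
robot.servo_line(tip(-172,-75.5,119),vel=.009); st("up")
robot.servo_line(tip(-173,-75.5,124),vel=.01); st("off")
robot.servo_line(tip(-190,-85,190),vel=.08); robot.wait(.5); st("away")
im,d=capture("top"); P=cloud("top",d); hsv=cv2.cvtColor(im,cv2.COLOR_BGR2HSV)
m=(abs(hsv[...,0].astype(int)-28)<6)&(hsv[...,1]>150)&(P[...,2]>.14)&(P[...,2]<.25); m[:,:290]=0;m[:,380:]=0
print("hood z",np.percentile(P[m][:,2],[2,50,98]))
im,d=capture("scene"); cv2.imwrite("pics/s3.png",cv2.resize(im[100:300,220:440],None,fx=3,fy=3))
```

```text
up 17.7417 [-172.   -75.5  119. ] [-1.7 -0.1  0.7]
off 18.4 [-173.   -75.5  124. ] [ 0.1 -0.2  0.3]
away 19.9083 [-190.   -85.   189.9] [ 0.2  0.5 -0.1]
hood z [0.15936265 0.16317718 0.16602118]
```

View pics/s3.png

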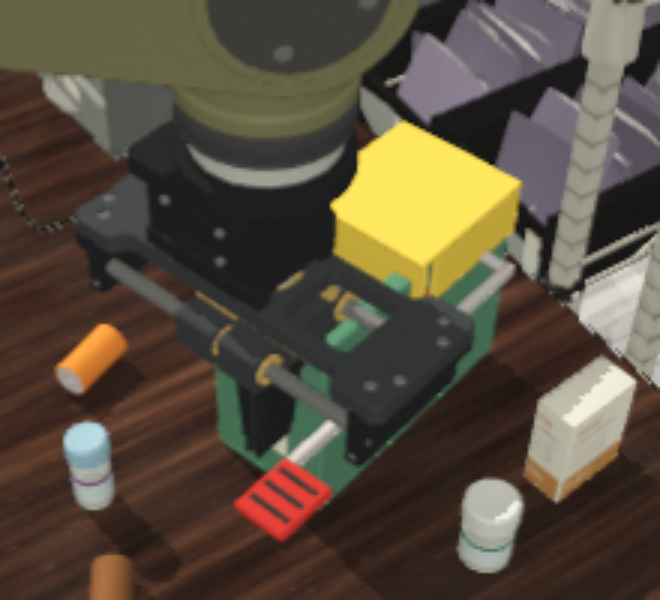

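The hood is shut (flat at z 0.163), the lever is up, the gripper is clear, and the vials and cartons in view stand where they were. I hand it in.

```bash
python3 -c "
from workcell import close_job
print(close_job())"
```

```text
the job is handed in; nothing more can be done
None
```

The job is handed in: the battery is in the bin, the hood was eased shut over about 5 s, the lever is back up and the robot is clear; the hand-in gave no verdict.

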